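Mark the prep tub for Wednesday

ROBOT

A 6-joint arm with a two-finger parallel gripper is mounted at the origin on the work surface. World frame = base frame: x ahead of the robot, y to its left, z up, the work surface at z = 0. Lengths are in mm, angles in rad, forces in N, time in s.
With the tool pointing down it reaches from about 275 to 1000 mm from the base axis. Payload 8.4 kg.
Tool frame: the origin (TCP) lies on the centre line of the jaws, within the pads' length; the fingertips stand r.tip_reach ahead of it and the grasp point (between the pads) lies 11 mm behind it (r.tip_reach is the distance from the TCP to the fingertips, in mm); z points along the fingers, y is the line along which they close (so a half turn about z gives the same grasp; the last joint's range is limited). The gripper opens to 85 mm and grips with 20 to 120 N. Pads are 22 mm wide; open, the fingers measure 114 mm over their backs; the gripper's body (76 mm by 85 mm) begins 54 mm behind the grasp point. The pads swing forward as they close: fully open they stand 13 mm farther back than shut.
Start: joints at [-0.002, 0.353, 1.633, -0, 1.155, -0.002], TCP at [625.002, -0, 239.281] pointing down, gripper open.
Joint ranges: [-2.63, 2.63], [-0.92, 2.1], [0.06, 2.66], [-1.3, 4.44], [0, 2.69], [-3.02, 3.02]. Speed limits (rad/s): [2.22, 2.22, 2.79, 3.14, 3.14, 3.14].

INTERFACE

Orientations are given as [roll, pitch, yaw] about the fixed x, y, z axes, in that order (R = Rz(yaw) Ry(pitch) Rx(roll)).
In Python, from rig import r gives the robot as it stands.
- The arm moves only by the tool carry_out, never from a script. Its argument "targets" is a list of rows, each an object with "dp": the shift along the tool's x, y, z in mm, a list of three; "yaw": the turn about the tool's z in degrees. A call has 1 to 12 rows; each row is the pose to reach, as a shift and turn from the pose commanded when the call began, along the tool's axes at that moment; what a row does not reach only later rows make up. A row lasts 1/8 s, in which the tool goes at most 62.5 mm and 10.7 degrees, less where a joint would pass 70% of its speed; a pose out of reach is approached as far as the arm can. A call with a gripper value outside its range is refused whole. "fingers" is the opening, from -1 (shut) to 1 (fully open), so that 0 is half open, set as the call begins (left out, the last holds). The fingers move at their own pace and stop on an object; "grip_force" is the grip in N (left out, the last holds). Time passes only in rows, so rows that repeat a pose let the fingers close. It gives the time, the measured TCP pose, the force, the opening and the grip force at its end, in the units of the state.
- r.sense(): the state, without advancing time (a new reading comes with each control period).
- r.grab_frame(name): name is "scene" or "side" or "wrist"; returns the picture (480x640x3 uint8, red, green, blue); there is no depth.
- r.get_calibration(name): a dict with "fx", "fy", "cx", "cy" (pixels), "rvec" (rotation vector, rad) and "tvec" (3), from world to camera coordinates, as OpenCV has them. Camera axes: x right, y down, z forward; pixel columns grow to the right and rows downward; lengths in mm; the calibration is good to about 2 mm. A picture is of the moment at which its call begins: read the wrist's pose just before it. get_calibration takes no time and is no camera call; for the wrist camera it gives the pose at the moment of the call.
- r.sign_off(): hands the job in; it is judged then, once.
The state is a dict: "clock": time; "qpos": joint angles; "qvel": joint speeds; "joint_efforts": joint torques, N m; "eef_pos": TCP position; "tcp_rot": TCP orientation; "contact_force": force on the tool from outside, world axes, zero at the start; "wrist_torque": the same for the moment, N m; "opening": opening from 0.0 (shut) to 1.0 (fully open); "grasp_force": force on a finger pad.
Only numpy, scipy, OpenCV 4.12 (cv2) and the standard library are available. Lean on these libraries where they do the work, as an engineer would, in place of code of your own. Each camera call takes 0.05 s, during which the arm holds its last target. There are 200 camera calls.

TASK

It is Wednesday, and Wednesday is red: step the day drum forward with its button until the red face shows squarely in the window, then leave the button up. Take the red day marker out of its pocket in the sloped tray and lay it, not drop it, flat with its dots up in the empty round seat on the lid of the prep tub. Leave the other markers in their pockets and do not shove the other things about.

Things in the scene. Friction and masses are not known exactly. Their poses are not given: they have to be found in the camera images.
- tray: Fixed sloped marker tray, origin on the table under the plate's middle. White plate 272 mm (y) by 120 mm, leaning 35 deg: face normal (-0.574, 0, 0.819) in its frame. Level row of 7 round pockets along y, mid-slope, 36 mm apart, 29 mm across, 7 mm deep; floor centres at x -4, z 44 mm. Markers stand 11 mm proud; face bare 45 mm above and below them; lower edge about 15, upper 85 mm above the table.
- marker_blue: Blue (Monday) day marker: round plastic puck, 26 mm across, 18 mm tall, about 16 g, 1 white dot on top. Origin: centre of its underside; z: its axis, out of the top. Starts in a tray pocket with z square to the sloped face; which pocket varies.
- marker_red: Red (Wednesday) day marker: round plastic puck, 26 mm across, 18 mm tall, about 16 g, 3 white dots on top. Origin: centre of its underside; z: its axis, out of the top. Starts in a tray pocket with z square to the sloped face; which pocket varies.
- marker_brown: Brown (Thursday) day marker: round plastic puck, 26 mm across, 18 mm tall, about 16 g, 4 white dots on top. Origin: centre of its underside; z: its axis, out of the top. Starts in a tray pocket with z square to the sloped face; which pocket varies.
- marker_green: Green (Friday) day marker: round plastic puck, 26 mm across, 18 mm tall, about 16 g, 5 white dots on top. Origin: centre of its underside; z: its axis, out of the top. Starts in a tray pocket with z square to the sloped face; which pocket varies.
- marker_orange: Orange (Saturday) day marker: round plastic puck, 26 mm across, 18 mm tall, about 16 g, 6 white dots on top. Origin: centre of its underside; z: its axis, out of the top. Starts in a tray pocket with z square to the sloped face; which pocket varies.
- marker_black: Black (Sunday) day marker: round plastic puck, 26 mm across, 18 mm tall, about 16 g, 7 white dots on top. Origin: centre of its underside; z: its axis, out of the top. Starts in a tray pocket with z square to the sloped face; which pocket varies.
- day_drum (a joint): Seven-faced drum in the day unit, rad; one coloured face (25 x 44 mm) shows in the window: 0 orange (Saturday, 6 dots), 0.898 black, 1.795 blue, 2.693 yellow, 3.590 red (Wednesday, 3 dots), then brown, green, orange again at 6.283. Each full press and release of the button steps it on one face (0.898); it cannot step back; a detent holds it. Starts on orange, black or blue.
- day_button (a joint): Travel of the day unit's button, m: 0 up, 0.0105 right down. The drum trips in the second half of the stroke: press to the stop (3 to 5 N on the way, then a hard stop) and let it rise fully between presses, which takes about 0.25 s.
- day_button_top (a point): Centre of the top of the day unit's round black push button, 28 mm across, 14 mm proud, its top 86 mm above the table; press straight down. The unit is a fixed grey box, 84 x 128 mm, 72 mm tall; the button lies 60 mm from the window along its length.
- day_window (a point): Centre of the clear window (32 x 48 mm, steel frame, two red pointers) in the top of the day unit, 72 mm above the table; the drum's uppermost face is seen through it.
- tub_seat (a point): Floor centre of the empty round seat in the middle of the prep tub's lid: ring 35 mm inside, 41 outside, 4 high; floor 103 mm above the table, z up. Fixed tub 150 mm square, pale yellow filling, pale blue lid 168 mm square, white ring. Another tub, at the back, wears the yellow marker. Prep tub and day unit stand on either side of the tray, either way round.
- bowl: steel bowl, 120 mm diameter, 50 mm high, bystander. Origin: centre of its underside.
- oil: amber bottle, 60 mm diameter, 190 mm tall, red cap, bystander. Origin: centre of its underside.
- spice: glass jar with dark lid, 56 mm diameter, 85 mm tall, bystander. Origin: centre of its underside.
- ramekin: white ceramic ramekin, 84 mm diameter, 42 mm high, bystander. Origin: centre of its underside.
- ladle: steel serving spoon, 220 mm long, lying across the table between robot and tray, bystander. Origin: near its middle, underside.

How it is judged (in metres and radians):
At the end, for the whole second after the job is handed in: Red marker released, at rest, dots up and flat (0.12 rad) on the floor of the prep tub lid's seat (within 6 mm of centre, 4 mm of floor). Drum at rest with red up: joint within 0.12 rad of 3.590 (or 9.874, once round). Button up (under 3 mm) (horizontal distance between marker_red and tub_seat below 0.006 m and z of marker_red in the frame of tub_seat between -0.004 and 0.004 m and angle between marker_red's own z axis and vertical below 0.12 rad and linear speed of marker_red below 0.02 m/s and (value of joint day_drum between 3.47 and 3.71 rad or value of joint day_drum between 9.754 and 9.994 rad) and velocity of joint day_drum between -0.3 and 0.3 rad/s and value of joint day_button below 0.003 m); the robot touches nothing.
It fails at once if another marker is pulled or pushed out of its pocket (moved over 12 mm) (distance of any of marker_blue, marker_brown, marker_green, marker_orange, marker_black from where it was at the start of the episode above 0.012 m).
It fails at once if the bowl, bottle, jar, ramekin or ladle is shoved aside (moved over 40 mm) (distance of any of bowl, oil, spice, ramekin, ladle from where it was at the start of the episode above 0.04 m).
It fails at once if the red marker is dropped or thrown (free and faster than 0.8 m/s) (linear speed of marker_red above 0.8 m/s and contact force between the fingers and marker_red below 0.05 N).
It also fails if it takes over 54 s, if anything falls off the work surface, if the arm or the gripper's body presses on something with over 40 N, if the wrist force passes 120 N, or if a joint passes its speed limit or range.

## Working session

There is one attempt and no reset: what is moved stays moved. The work goes in short steps, Python scripts to look and compute and a tool call to move; the robot and the scene stay as the last step left them, time stands still between calls to the robot, and variables do not carry over. Pictures are saved under pics/ and viewed, at most 10 in all, crops included, and the job is handed in when it is done.

Besides the shell and the picture viewer there is one more tool, called after "Request:" as name(argument=value, ...), one argument or row to a line, values as JSON. carry_out: Moves the arm, as the interface text tells. Its arguments: {"type":"object","properties":{"targets":{"type":"array","items":{"type":"object","properties":{"dp":{"type":"array","items":{"type":"number"}},"yaw":{"type":"number"}}}},"fingers":{"type":"number"},"grip_force":{"type":"number"}},"required":["targets"]}

```bash
mkdir -p pics; ls; python3 - <<'E'
from rig import r
import cv2
print(r.sense(), r.tip_reach)
for n in("scene","side"):
    cv2.imwrite(f"pics/{n}0.png",cv2.cvtColor(r.grab_frame(n),cv2.COLOR_RGB2BGR)); print(r.get_calibration(n))
E
```

```text
pics
{'clock': 0.0, 'qpos': array([-2.38302495e-03,  3.53646421e-01,  1.63415678e+00, -9.56215096e-06,
        1.15521587e+00, -2.45438903e-03]), 'qvel': array([ 0.00054653, -0.00040226,  0.00041755, -0.00020678,  0.00140341,
       -0.00050444]), 'joint_efforts': array([-2.03471049e-03, -6.05236173e+01, -3.42063046e+01, -2.62302356e-04,
        9.48130677e-03,  3.61521288e-06]), 'eef_pos': array([6.24516385e+02, 8.83527266e-03, 2.38553075e+02]), 'tcp_rot': array([-3.14016623e+00,  5.24174099e-06,  1.57087156e+00]), 'contact_force': array([-0.46980701, -0.93329704,  0.38504093]), 'wrist_torque': array([-0.00857714, -0.05880585,  0.04187846]), 'grasp_force': 0.0, 'opening': 1.001275091315815} 8.0
{'fx': 437.69576600615693, 'fy': 437.69576600615693, 'cx': 314.2924518711092, 'cy': 240.44511107282437, 'rvec': array([ 0.77023689,  2.68059457, -0.99301702]), 'tvec': array([ 506.62617198, -159.8210094 , 1406.2037961 ])}
{'fx': 514.8624184019933, 'fy': 514.8624184019933, 'cx': 330.538215755988, 'cy': 238.9394086222512, 'rvec': array([ 0.84031223, -2.50769871,  1.11430874]), 'tvec': array([477.03831243, 312.91203209, 842.73606558])}
```

View pics/scene0.png

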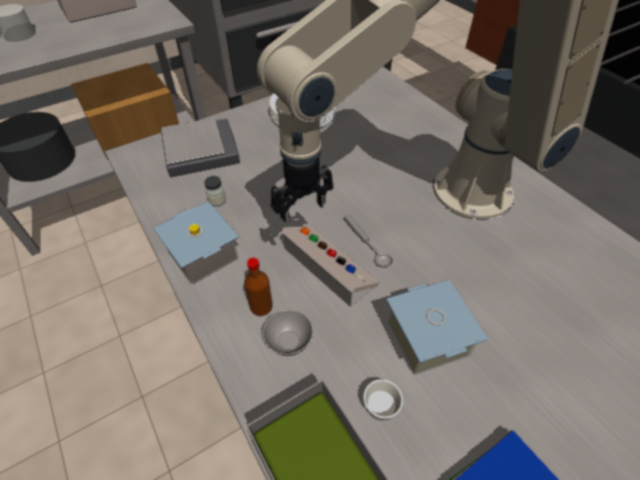

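View pics/side0.png

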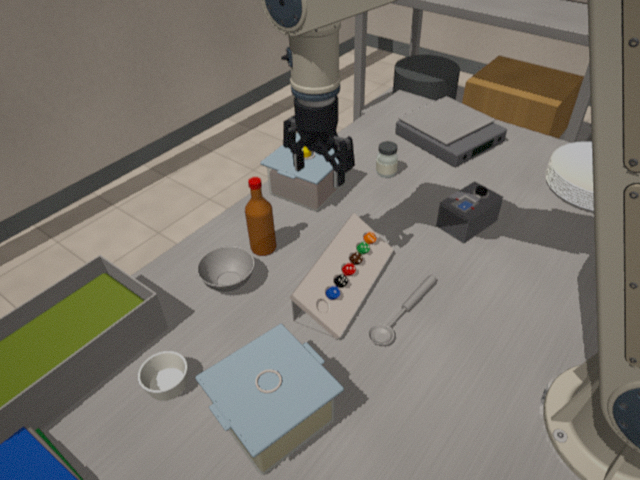

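The scene view shows the red marker at about (332,253), the ring at (436,317), and the day unit hidden behind the arm. The side view shows red at (349,269), the ring at (268,381), the button at (481,190) and the window at (466,205), with a bluish face showing. I'll enlarge these next.

```bash
cat > h.py <<'E'
import numpy as np, cv2
def cal(c):
    K=np.array([[c['fx'],0,c['cx']],[0,c['fy'],c['cy']],[0,0,1]]); R=cv2.Rodrigues(np.array(c['rvec']))[0]
    return K,R,np.array(c['tvec'])
def tri(c1,p1,c2,p2):
    P=[]
    for c in(c1,c2):
        K,R,t=cal(c); P.append(K@np.c_[R,t])
    X=cv2.triangulatePoints(P[0],P[1],np.float64(p1).reshape(2,1),np.float64(p2).reshape(2,1)).ravel()
    X=X[:3]/X[3]
    e=[np.linalg.norm((lambda q:q[:2]/q[2])(Pi@np.r_[X,1])-p) for Pi,p in zip(P,(p1,p2))]
    return X.round(1),np.round(e,1)
def onz(c,p,z):
    K,R,t=cal(c); d=R.T@np.linalg.inv(K)@np.r_[p,1]; o=-R.T@t
    return (o+d*(z-o[2])/d[2]).round(1)
E
python3 - <<'E'
from rig import r
from h import *
S=r.get_calibration("scene");D=r.get_calibration("side")
for n,a,b in(("red",(332,253),(349,269)),("ring",(436,317),(268,381)),("orange",(305,231),(370,238)),("blue",(351,269),(333,293))): print(n,*tri(S,a,D,b))
print(onz(D,(481,190),86),onz(D,(466,205),72))
a=cv2.imread("pics/scene0.png");b=cv2.imread("pics/side0.png")
f=lambda i,x,y,w,h,s:cv2.resize(i[y:y+h,x:x+w],None,fx=s,fy=s,interpolation=cv2.INTER_CUBIC)
o=np.vstack([np.hstack([f(b,430,170,80,75,5),f(b,320,225,80,75,5)]),np.hstack([f(b,230,350,80,40,5),f(a,290,220,80,40,5)])])
cv2.imwrite("pics/c1.png",o);print(o.shape)
E
```

```text
red [545.2   8.8  52.4] [0.1 0.1]
ring [473.1 324.2 104.7] [0.2 0.2]
orange [565.4 -98.2  50.7] [0.3 0.3]
blue [532.4  79.7  51.3] [0. 0.]
[ 431.7 -355.2   86. ] [ 440.5 -301.1   72. ]
(575, 800, 3)
```

View pics/c1.png

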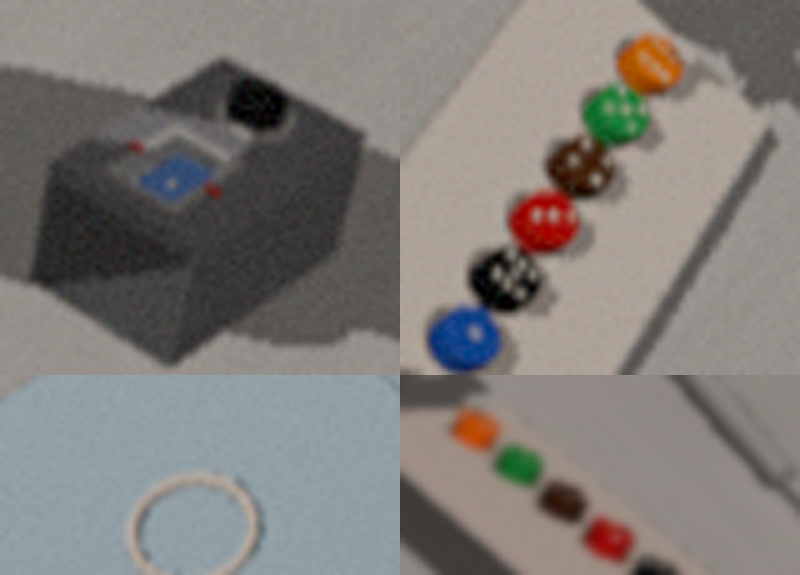

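The drum starts on blue (1.795), so it needs two presses. The marker order is orange, green, brown, red, black, blue, empty. The tool only points straight down, so I need to know the finger shape. I'll use the wrist view and a crop of the gripper.

```bash
python3 - <<'E'
from rig import r
from h import *
w=cv2.cvtColor(r.grab_frame("wrist"),cv2.COLOR_RGB2BGR); print(r.get_calibration("wrist"))
cv2.imwrite("pics/w0.png",w)
b=cv2.imread("pics/side0.png")
z=cv2.resize(b[80:200,270:370],None,fx=4,fy=4,interpolation=cv2.INTER_CUBIC)
o=np.hstack([cv2.resize(w,(400,300)),z[:480]]) if 0 else None
c=np.zeros((480,800,3),np.uint8);c[:,400:]=z;c[:300,:400]=cv2.resize(w,(400,300),interpolation=cv2.INTER_AREA)
cv2.imwrite("pics/c2.png",c)
E
```

```text
{'fx': 390.17051371844127, 'fy': 390.17051371844127, 'cx': 328.64755605328446, 'cy': 244.9548199577037, 'rvec': array([-2.86906346e+00, -4.62366523e-04,  2.03063696e-03]), 'tvec': array([-623.64615934,  -34.87519819,  378.67188669])}
```

View pics/c2.png

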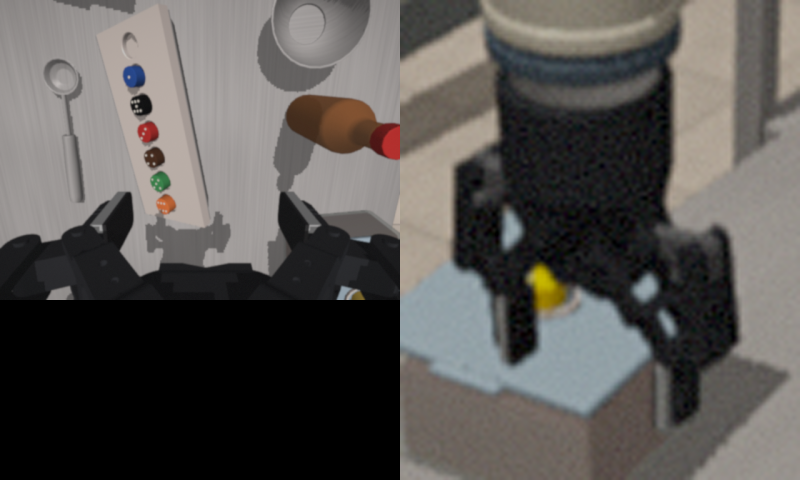

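```bash
python3 - <<'E'
from rig import r
from h import *
w=cv2.imread("pics/w0.png");c=r.get_calibration("wrist");K,R,t=cal(c)
print("cam",-R.T@t)
col=[(0,255,0),(0,255,255),(255,0,255)]
for zt in (-5,8):
  for j,th in enumerate((0,8,14.5)):
    for s in(-1,1):
      q=[]
      for dy in(-11,11):
        p=cv2.projectPoints(np.array([[624.5+s*(42.5+th),dy,238.5-zt]]),np.array(c['rvec']),t,K,None)[0].ravel(); q.append(tuple(int(round(v)) for v in p))
      cv2.line(w,q[0],q[1],col[j] if zt>0 else tuple(v//2 for v in col[j]),1)
a=w[270:480,0:290];b=w[270:480,400:640]
o=cv2.resize(w[280:420,100:300],None,fx=4,fy=4,interpolation=cv2.INTER_CUBIC)
cv2.imwrite("pics/c3.png",o)
E
```

```text
cam [624.17289901  68.41660846 373.18972267]
```

View pics/c3.png

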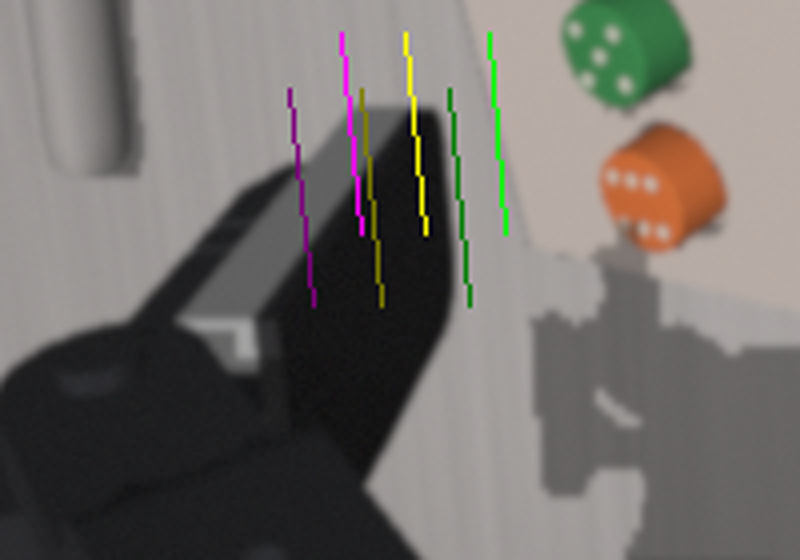

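The fingers are about 7.5 mm thick at the tips, so they fit the 10 mm gaps between markers if they close along the row. I'll do the button first: shut the fingers and move above it.

Request:
carry_out(
  targets=[
    {"dp": [-355,-192,60],"yaw": 0},
    {"dp": [-355,-192,60],"yaw": 0},
    {"dp": [-355,-192,60],"yaw": 0},
    {"dp": [-355,-192,60],"yaw": 0},
    {"dp": [-355,-192,60],"yaw": 0},
    {"dp": [-355,-192,60],"yaw": 0},
    {"dp": [-355,-192,60],"yaw": 0},
    {"dp": [-355,-192,60],"yaw": 0},
    {"dp": [-355,-192,60],"yaw": 0},
    {"dp": [-355,-192,60],"yaw": 0},
  ],
  fingers=-1,
  grip_force=20,
)

```text
clock: 1.4
eef_pos: [433.6, -354.1, 179.4]
tcp_rot: [3.141, -0.0, 1.572]
contact_force: [0.3, 0.0, 0.4]
opening: 0.003
grasp_force: 0.0
```

```bash
python3 - <<'E'
from rig import r
from h import *
w=cv2.cvtColor(r.grab_frame("wrist"),cv2.COLOR_RGB2BGR);s=cv2.cvtColor(r.grab_frame("scene"),cv2.COLOR_RGB2BGR)
cv2.imwrite("pics/w1.png",w);cv2.imwrite("pics/s1.png",s)
st=r.sense();print(st['clock'],st['eef_pos'],st['tcp_rot'],r.get_calibration("wrist"))
cv2.imwrite("pics/c4.png",w)
E
```

```text
1.5 [ 433.6233117  -354.18523595  179.45150434] [3.14138317e+00 7.00317368e-05 1.57228652e+00] {'fx': 390.17051371844127, 'fy': 390.17051371844127, 'cx': 328.64755605328446, 'cy': 244.9548199577037, 'rvec': array([-2.86899139e+00, -2.29230585e-03, -1.05330400e-04]), 'tvec': array([-432.37178055, -360.40305654,  225.25713766])}
```

View pics/c4.png

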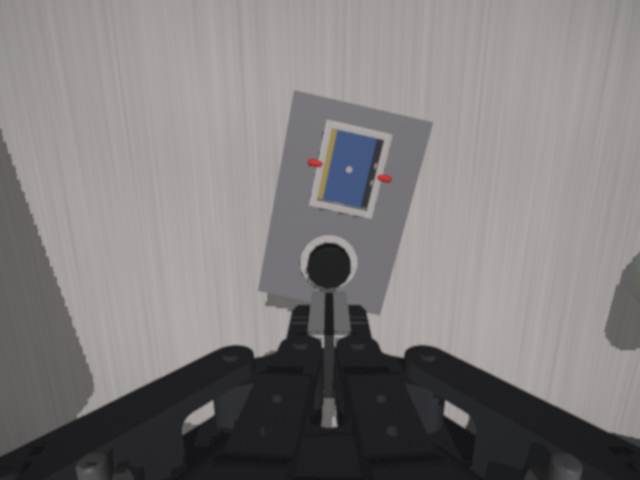

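Blue is up in the window at (351,170), and the button top is at (329,265).

```bash
python3 - <<'E'
from rig import r
from h import *
c=r.get_calibration("wrist");print(onz(c,(329,265),86),onz(c,(351,170),72), *tri(c,(329,265),r.get_calibration("side"),(481.6,190)))
E
```

```text
[ 433.2 -362.3   86. ] [ 446.5 -305.8   72. ] [ 433.3 -364.3   79.9] [0.1 0. ]
```

Request:
carry_out(
  targets=[
    {"dp": [-9,0,45],"yaw": 0},
    {"dp": [-9,0,76],"yaw": 0},
    {"dp": [-9,0,86],"yaw": 0},
    {"dp": [-9,0,92],"yaw": 0},
    {"dp": [-9,0,96],"yaw": 0},
    {"dp": [-9,0,97.5],"yaw": 0},
    {"dp": [-9,0,97.5],"yaw": 0},
  ],
)

```text
clock: 2.38
eef_pos: [433.6, -364.2, 83.4]
tcp_rot: [3.14, 0.001, 1.571]
contact_force: [-2.4, 5.1, 10.1]
opening: 0.003
grasp_force: 5.7
```

Request:
carry_out(
  targets=[
    {"dp": [0,0,-12],"yaw": 0},
    {"dp": [0,0,-22],"yaw": 0},
    {"dp": [0,0,-22],"yaw": 0},
    {"dp": [0,0,-22],"yaw": 0},
  ],
)

```text
clock: 2.88
eef_pos: [433.0, -364.1, 103.8]
tcp_rot: [3.141, 0.0, 1.571]
contact_force: [0.6, 0.2, 0.1]
opening: -0.0
grasp_force: 0.0
```

```bash
python3 - <<'E'
from rig import r
from h import *
w=r.grab_frame("wrist");st=r.sense()
K,R,t=cal(r.get_calibration("wrist"))
p=cv2.projectPoints(np.array([[446.5,-305.8,72.]]),cv2.Rodrigues(R)[0],t,K,None)[0].ravel();print(p,st['eef_pos'],st['contact_force'])
x,y=p.astype(int)
for d in(-30,-20,-10,10,20,30):print(w[y+d,x-12:x+13:8].tolist())
E
```

```text
[363.00776297 161.56115679] [ 432.85538236 -363.93739689  103.58316678] [-0.95531137  0.46267785 -0.3841183 ]
[[174, 154, 87], [174, 153, 87], [175, 154, 89], [172, 153, 86]]
[[173, 153, 87], [173, 152, 86], [173, 152, 86], [174, 153, 87]]
[[174, 153, 87], [174, 153, 87], [174, 153, 87], [170, 167, 162]]
[[174, 152, 86], [173, 152, 85], [173, 152, 85], [174, 153, 86]]
[[174, 153, 86], [173, 153, 85], [172, 152, 85], [173, 152, 86]]
[[174, 153, 86], [174, 152, 86], [173, 152, 85], [174, 153, 87]]
```

Yellow is now up, so one more identical press should bring red.

Request:
carry_out(
  targets=[
    {"dp": [0,0,12],"yaw": 0},
    {"dp": [0,0,17],"yaw": 0},
    {"dp": [0,0,21],"yaw": 0},
    {"dp": [0,0,22.5],"yaw": 0},
    {"dp": [0,0,22.5],"yaw": 0},
  ],
)

```text
clock: 3.55
eef_pos: [433.3, -364.2, 83.1]
tcp_rot: [3.141, 0.0, 1.571]
contact_force: [-4.3, 4.3, 26.4]
opening: 0.004
grasp_force: 13.2
```

Request:
carry_out(
  targets=[
    {"dp": [0,0,-12],"yaw": 0},
    {"dp": [0,0,-75],"yaw": 0},
    {"dp": [0,0,-75],"yaw": 0},
    {"dp": [0,0,-75],"yaw": 0},
  ],
)

```text
clock: 4.05
eef_pos: [432.6, -363.7, 156.0]
tcp_rot: [-3.141, -0.0, 1.571]
contact_force: [-0.3, -0.3, -0.3]
opening: -0.002
grasp_force: 0.0
```

```bash
python3 - <<'E'
from rig import r
from h import *
w=r.grab_frame("wrist");st=r.sense()
K,R,t=cal(r.get_calibration("wrist"))
p=cv2.projectPoints(np.array([[446.5,-305.8,72.]]),cv2.Rodrigues(R)[0],t,K,None)[0].ravel();print(p,st['eef_pos'],st['tcp_rot'],st['contact_force'])
x,y=p.astype(int)
for d in(-20,-10,0,10,20):print(w[y+d,x-35:x+36:7].tolist())
E
```

```text
[356.26568661 156.77670721] [ 432.28000873 -363.38907917  155.26156574] [-3.14012619e+00 -1.24234756e-03  1.57075131e+00] [0.24098472 0.12922308 0.08343884]
[[162, 159, 158], [128, 120, 118], [133, 70, 68], [142, 69, 69], [142, 69, 69], [142, 70, 70], [142, 68, 68], [141, 69, 68], [142, 69, 69], [141, 125, 75], [172, 168, 166]]
[[180, 106, 105], [84, 71, 65], [142, 69, 69], [142, 69, 69], [142, 70, 69], [142, 69, 68], [163, 154, 149], [142, 68, 68], [141, 89, 71], [134, 121, 77], [170, 165, 164]]
[[170, 165, 165], [84, 68, 63], [142, 69, 69], [142, 68, 68], [152, 113, 111], [153, 121, 119], [141, 68, 68], [142, 68, 67], [140, 123, 74], [140, 136, 131], [156, 153, 152]]
[[152, 145, 143], [121, 67, 65], [142, 69, 68], [158, 137, 133], [142, 69, 68], [141, 69, 68], [142, 68, 68], [141, 68, 68], [140, 125, 76], [166, 151, 150], [175, 48, 46]]
[[93, 82, 77], [142, 70, 69], [141, 67, 66], [142, 69, 69], [141, 69, 68], [142, 69, 69], [142, 69, 69], [142, 96, 72], [133, 121, 83], [169, 165, 162], [120, 118, 122]]
```

Red with 3 dots is up and the button is free. Next is a hover over the red marker with the jaws turned along the row and pre-opened to about 28 mm.

Request:
carry_out(
  targets=[
    {"dp": [372,90,-35],"yaw": -100.5},
    {"dp": [372,90,-35],"yaw": -100.5},
    {"dp": [372,90,-35],"yaw": -100.5},
    {"dp": [372,90,-35],"yaw": -100.5},
    {"dp": [372,90,-35],"yaw": -100.5},
    {"dp": [372,90,-35],"yaw": -100.5},
    {"dp": [372,90,-35],"yaw": -100.5},
    {"dp": [372,90,-35],"yaw": -100.5},
    {"dp": [372,90,-35],"yaw": -100.5},
    {"dp": [372,90,-35],"yaw": -100.5},
    {"dp": [372,90,-35],"yaw": -100.5},
    {"dp": [372,90,-35],"yaw": -100.5},
  ],
  fingers=-0.33,
)

```text
clock: 5.6
eef_pos: [522.5, 8.0, 190.4]
tcp_rot: [3.141, -0.002, -2.96]
contact_force: [0.1, -0.2, 0.1]
opening: 0.335
grasp_force: 0.0
```

```bash
python3 - <<'E'
from rig import r
from h import *
w=cv2.cvtColor(r.grab_frame("wrist"),cv2.COLOR_RGB2BGR)
cv2.imwrite("pics/w2.png",w)
st=r.sense();print(st['clock'],st['eef_pos'],st['tcp_rot'],st['opening'],r.get_calibration("wrist"))
import pickle;pickle.dump(r.get_calibration("wrist"),open("w2.pkl","wb"))
E
```

```text
5.65 [522.6220458    7.96608568 190.67358961] [ 3.14138192e+00 -1.16222210e-03 -2.95973271e+00] 0.3355875491114583 {'fx': 390.17051371844127, 'fy': 390.17051371844127, 'cx': 328.64755605328446, 'cy': 244.9548199577037, 'rvec': array([-1.88941235, -2.26839358, -0.31250227]), 'tvec': array([  86.25924037, -517.56197456,  193.15727316])}
```

View pics/w2.png

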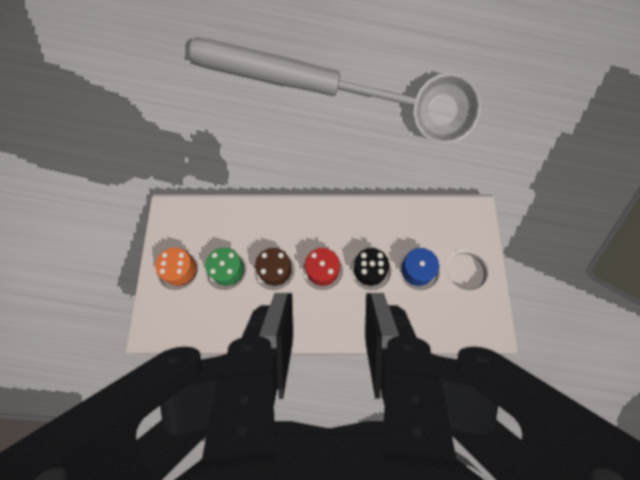

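The row is level in the wrist image, so the yaw is right. Red is at (323,266), and the fingertips run over columns 272–293 and 364–386 at row 293. Now I'll compute the offset.

```bash
cat >> h.py <<'E'
def blobs(img):
    h=cv2.cvtColor(img,cv2.COLOR_BGR2HSV); o={}
    for n,l,u in(("red",(0,150,60),(6,255,255)),("blue",(105,150,50),(125,255,255)),("orange",(9,170,120),(18,255,255)),("green",(60,100,40),(85,255,255))):
        k,_,s,c=cv2.connectedComponentsWithStats(cv2.inRange(h,l,u))
        i=1+np.argmax(s[1:,4]); x,y,w,hh,a=s[i]; o[n]=(x+(w-1)/2,y+(hh-1)/2,int(w),int(hh),int(a))
    return o
def tool(p,st):
    from scipy.spatial.transform import Rotation as Ro
    return (Ro.from_euler('xyz',st['tcp_rot']).as_matrix().T@(np.array(p)-st['eef_pos'])).round(1)
E
python3 - <<'E'
from rig import r
from h import *
st=r.sense();c=r.get_calibration("wrist");D=r.get_calibration("side")
B=blobs(cv2.imread("pics/w2.png"));A=blobs(cv2.imread("pics/side0.png"))
for n in B:
    X,e=tri(c,B[n][:2],D,A[n][:2]); print(n,B[n],X,e,tool(X,st),tool(onz(c,B[n][:2],56),st))
b,o=[tri(c,B[n][:2],D,A[n][:2])[0] for n in("blue","orange")]
print(np.degrees(np.arctan2(-(b-o)[0],(b-o)[1])),np.degrees(st['tcp_rot'][2])+180)
for p in((272,293),(293,293),(364,293),(386,293)):print(tool(onz(c,p,st['eef_pos'][2]-5),st))
E
```

```text
red (np.float64(321.5), np.float64(266.5), 34, 36, 836) [629.6  73.7 253.5] [524.9  36.9] [-117.    45.3  -63. ] [-22.7  -4.9 134.6]
blue (np.float64(420.0), np.float64(266.5), 35, 36, 911) [ 1389.1   578.  -1244.2] [101.6  61.2] [-957.   403.6 1433.8] [-22.7  66.9 134.7]
orange (np.float64(177.5), np.float64(266.5), 36, 36, 702) [745.9 -38.1  64. ] [222.1  34.1] [-211.4  -85.7  126.4] [ -22.7 -109.5  134.6]
green (np.float64(224.0), np.float64(266.0), 37, 37, 823) [-1190.8   693.6  3134.3] [67.5 75. ] [ 1564.6   984.8 -2941.6] [-22.3 -75.7 134.6]
-46.23280870393986 10.419807258410572
[ 10.8 -21.6   5. ]
[ 10.7 -13.5   5. ]
[10.8 13.8  5. ]
[10.8 22.2  5. ]
```

Request:
carry_out(
  targets=[
    {"dp": [-16.5,-4.7,40],"yaw": 0},
    {"dp": [-16.5,-4.7,80],"yaw": 0},
    {"dp": [-16.5,-4.7,108],"yaw": 0},
    {"dp": [-16.5,-4.7,108],"yaw": 0},
    {"dp": [-16.5,-4.7,108],"yaw": 0},
  ],
)

```text
clock: 6.28
eef_pos: [540.7, 6.4, 84.1]
tcp_rot: [-3.141, 0.001, -2.959]
contact_force: [0.3, 0.1, -0.8]
opening: 0.33
grasp_force: 0.0
```

```bash
python3 - <<'E'
from rig import r
from h import *
w=cv2.cvtColor(r.grab_frame("wrist"),cv2.COLOR_RGB2BGR);cv2.imwrite("pics/w3.png",w)
st=r.sense();print(st['eef_pos'],np.degrees(st['tcp_rot']),st['opening'],blobs(w))
c=r.get_calibration("wrist")
for n,v in blobs(w).items():print(n,tool(onz(c,v[:2],54),st))
cv2.imwrite("pics/c5.png",cv2.resize(w[180:380,190:450],None,fx=3,fy=3,interpolation=cv2.INTER_CUBIC))
E
```

```text
[540.99287459   6.36606196  84.54347057] [-1.79982446e+02  1.03821170e-01 -1.69523270e+02] 0.333769877326365 {'red': (np.float64(328.5), np.float64(304.0), 56, 57, 2203), 'blue': (np.float64(484.5), np.float64(304.0), 64, 57, 2693), 'orange': (np.float64(94.0), np.float64(303.0), 69, 57, 2320), 'green': (np.float64(172.5), np.float64(303.5), 64, 58, 2433)}
red [-5.4  0.2 30.6]
blue [-5.4 71.7 30.5]
orange [  -4.8 -107.2   30.6]
green [ -5.1 -71.3  30.6]
```

View pics/c5.png

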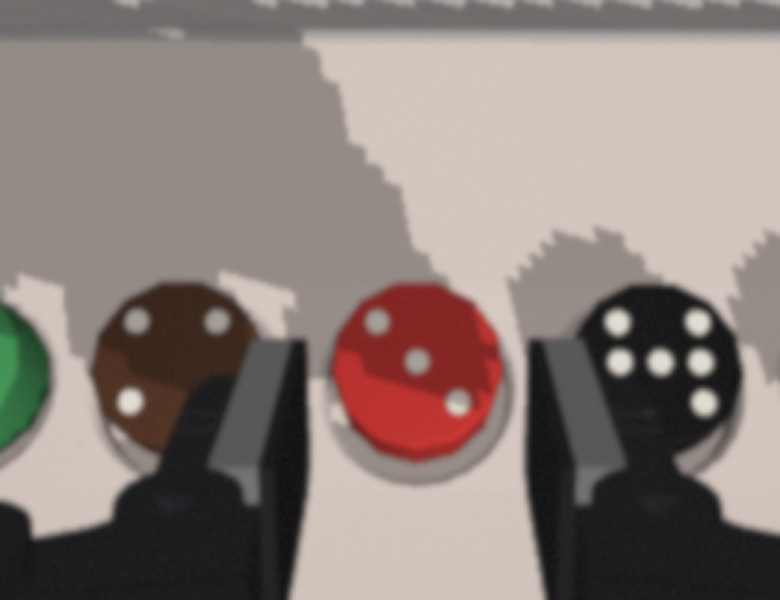

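The jaws are centred on red: finger midpoint is at crop column 416 and red at 417. Descending.

Request:
carry_out(
  targets=[
    {"dp": [1,0.2,10],"yaw": 0},
    {"dp": [1,0.2,18],"yaw": 0},
    {"dp": [1,0.2,23],"yaw": 0},
    {"dp": [1,0.2,26],"yaw": 0},
    {"dp": [1,0.2,26],"yaw": 0},
  ],
)

```text
clock: 6.95
eef_pos: [539.5, 6.4, 59.4]
tcp_rot: [-3.141, 0.001, -2.958]
contact_force: [-10.6, -0.5, 32.4]
opening: 0.333
grasp_force: 15.9
```

Request:
carry_out(
  targets=[
    {"dp": [1,0,-3],"yaw": 0},
    {"dp": [1,0,-3],"yaw": 0},
  ],
)

```text
clock: 7.2
eef_pos: [538.3, 6.2, 60.5]
tcp_rot: [-3.141, 0.001, -2.958]
contact_force: [-0.6, 0.0, 1.8]
opening: 0.337
grasp_force: 1.2
```

```bash
python3 - <<'E'
from rig import r
from h import *
w=cv2.cvtColor(r.grab_frame("wrist"),cv2.COLOR_RGB2BGR);cv2.imwrite("pics/w4.png",w)
st=r.sense();print(st['eef_pos'],st['contact_force'],st['opening'])
cv2.imwrite("pics/c6.png",cv2.resize(w[200:400,170:490],None,fx=2.5,fy=2.5,interpolation=cv2.INTER_CUBIC))
E
```

```text
[538.28203916   6.21114254  60.33038   ] [ 0.09291033 -0.87755702  3.88872091] 0.3359853155096195
```

View pics/c6.png

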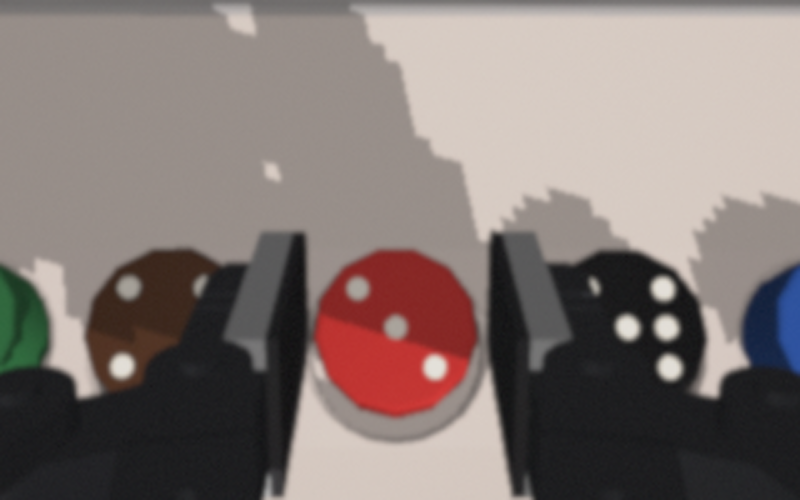

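Request:
carry_out(
  targets=[
    {"dp": [0,0,0],"yaw": 0},
    {"dp": [0,0,0],"yaw": 0},
    {"dp": [0,0,0],"yaw": 0},
    {"dp": [0,0,0],"yaw": 0},
  ],
  fingers=-1,
  grip_force=30,
)

```text
clock: 7.75
eef_pos: [538.3, 6.2, 60.5]
tcp_rot: [-3.142, 0.0, -2.958]
contact_force: [-2.2, -0.3, 9.4]
opening: 0.285
grasp_force: 30.9
```

Request:
carry_out(
  targets=[
    {"dp": [2,0,-3],"yaw": 0},
    {"dp": [4,0,-6],"yaw": 0},
    {"dp": [6,0,-9],"yaw": 0},
    {"dp": [9,0,-13],"yaw": 0},
    {"dp": [10,0,-20],"yaw": 0},
    {"dp": [10,0,-30],"yaw": 0},
    {"dp": [10,0,-40],"yaw": 0},
    {"dp": [10,0,-40],"yaw": 0},
  ],
)

```text
clock: 8.75
eef_pos: [529.1, 4.4, 101.4]
tcp_rot: [-3.141, 0.002, -2.958]
contact_force: [-0.1, -0.8, -0.3]
opening: 0.28
grasp_force: 29.4
```

```bash
python3 - <<'E'
from rig import r
from h import *
w=cv2.cvtColor(r.grab_frame("wrist"),cv2.COLOR_RGB2BGR);cv2.imwrite("pics/w5.png",w)
s=cv2.cvtColor(r.grab_frame("side"),cv2.COLOR_RGB2BGR)
o=np.zeros((600,800,3),np.uint8)
o[:300]=cv2.resize(w[180:380,60:593],(800,300));o[300:,:400]=cv2.resize(s[200:300,290:423],(400,300))
print(r.sense()['eef_pos'],r.sense()['opening'])
cv2.imwrite("pics/c7.png",o)
E
```

```text
[528.37814808   4.4197578  100.47809859] 0.2803073446674214
```

View pics/c7.png

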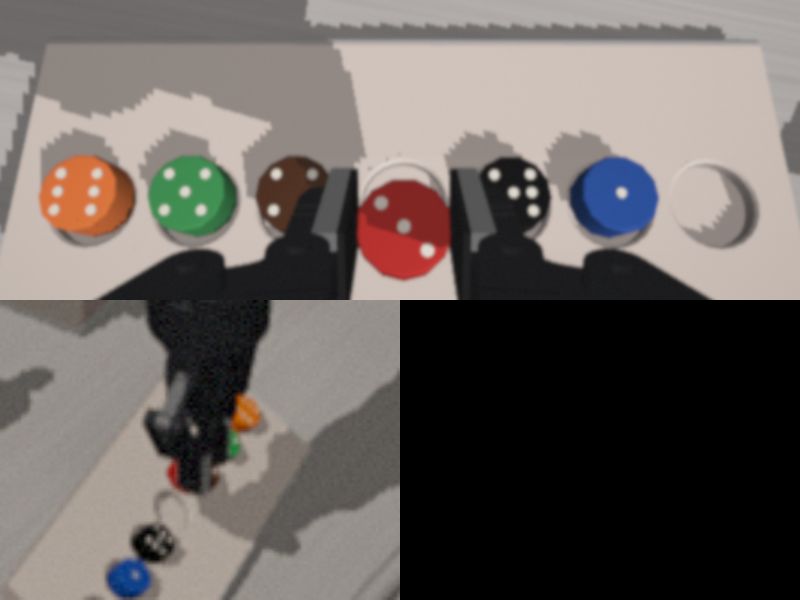

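The red marker is out, held tilted with its dots up. The others are undisturbed in the picture. I'll check for slip against the grasp image and plan the move to the seat.

```bash
python3 - <<'E'
from rig import r
from h import *
for n in(4,5):
    w=cv2.imread(f"pics/w{n}.png");print(n,blobs(w)['red'],blobs(w)['blue'])
    h=cv2.cvtColor(w,cv2.COLOR_BGR2HSV);m=cv2.inRange(h,(0,150,60),(6,255,255))
    ys,xs=np.nonzero(m);print(xs.min(),xs.max(),ys.min(),ys.max())
st=r.sense()
# ring from both fixed cameras: fit white ring
S=r.get_calibration("scene");D=r.get_calibration("side")
for nm,c,box in(("scene",S,(415,300,45,35)),("side",D,(245,360,48,42))):
    x,y,ww,hh=box;i=cv2.imread(f"pics/{nm}0.png")[y:y+hh,x:x+ww].astype(int)
    m=((i[...,2]-i[...,0])>-5).astype(np.uint8)
    k,l,s,_=cv2.connectedComponentsWithStats(m);j=1+np.argmax(s[1:,4]);p=np.argwhere(l==j)[:,::-1].astype(np.float32)
    e=cv2.fitEllipse(cv2.convexHull(p));q=np.array(e[0])+(x,y);print(nm,q,e[1],s[j])
    globals()[nm]=q
print(tri(S,scene,D,side),onz(S,scene,107),onz(D,side,107))
print(tool((*tri(S,scene,D,side)[0][:2],107),st),st['clock'])
E
```

```text
4 (np.float64(327.5), np.float64(333.0), 64, 65, 2871) (np.float64(506.0), np.float64(333.5), 75, 64, 3283)
296 359 301 365
5 (np.float64(328.5), np.float64(333.0), 64, 65, 2870) (np.float64(469.0), np.float64(311.0), 55, 51, 2098)
297 360 301 365
scene [435.51540184 316.49047661] (15.256001472473145, 18.680326461791992) [12  9 18 16 88]
side [268.11065865 380.68013573] (23.45208740234375, 27.146135330200195) [ 10   9  27  24 210]
(array([473.4, 323.2, 104.7]), array([0.4, 0.4])) [474.4 323.  107. ] [472.2 324.9 107. ]
[ -4.1 323.5  -6.5] 8.85
```

No slip. The ring is at about (473,324). I'll go up and over to hover above the seat.

Request:
carry_out(
  targets=[
    {"dp": [2,0,-50],"yaw": 0},
    {"dp": [3,50,-70],"yaw": 0},
    {"dp": [5,110,-70],"yaw": 0},
    {"dp": [7,170,-70],"yaw": 0},
    {"dp": [8,230,-70],"yaw": 0},
    {"dp": [9,280,-65],"yaw": 0},
    {"dp": [9,310,-60],"yaw": 0},
    {"dp": [9,323.5,-60],"yaw": 0},
    {"dp": [9,323.5,-60],"yaw": 0},
    {"dp": [9,323.5,-60],"yaw": 0},
  ],
)

```text
clock: 10.1
eef_pos: [460.7, 319.7, 160.3]
tcp_rot: [-3.141, -0.0, -2.959]
contact_force: [-0.4, 0.2, 0.1]
opening: 0.279
grasp_force: 29.6
```

```bash
cat > ring.py <<'E'
from rig import r
from h import *
import sys
w=cv2.cvtColor(r.grab_frame("wrist"),cv2.COLOR_RGB2BGR);cv2.imwrite(f"pics/{sys.argv[1]}.png",w)
c=r.get_calibration("wrist");st=r.sense();print(st['clock'],st['eef_pos'],np.degrees(st['tcp_rot']),st['opening'],blobs(w)['red'])
i=w.astype(int);m=((i[...,2]-i[...,0]>-5)&(i[...,2]>90)).astype(np.uint8)
K,R,t=cal(c);p=cv2.projectPoints(np.array([[473.3,323.8,107.]]),cv2.Rodrigues(R)[0],t,K,None)[0].ravel();print("expected",p)
m[:, :]*=1
k,l,s,_=cv2.connectedComponentsWithStats(m)
for j in range(1,k):
    if s[j,4]>100:
        q=np.argwhere(l==j)[:,::-1].astype(np.float32);e=cv2.fitEllipse(cv2.convexHull(q)) if len(q)>5 else None
        print(s[j],e[0],e[1],tool(onz(c,e[0],107),st))
for y in range(int(p[1])-50,int(p[1])+50,5):print(y,''.join('r' if a[2]>1.7*a[1] else '#' if a[2]-a[0]>-5 and a[2]>90 else 'd' if a[2]<60 else '.' for a in i[min(y,479),240:420:2]))
E
python3 ring.py w6
```

```text
Traceback (most recent call last):
  File "ring.py", line 5, in <module>
    c=r.get_calibration("wrist");st=r.sense();print(st['clock'],st['eef_pos'],np.degrees(st['tcp_rot']),st['opening'],blobs(w)['red'])
                                                                                                                      ~~~~~^^^
  File "h.py", line 20, in blobs
    i=1+np.argmax(s[1:,4]); x,y,w,hh,a=s[i]; o[n]=(x+(w-1)/2,y+(hh-1)/2,int(w),int(hh),int(a))
        ~~~~~~~~~^^^^^^^^^
ValueError: attempt to get argmax of an empty sequence
```

```bash
sed -i 's/        i=1+np/        if k<2: continue\n        i=1+np/' h.py; python3 ring.py w6
```

```text
10.2 [460.79899498 319.73969212 160.43219908] [-1.79989420e+02  1.46769072e-03 -1.69575162e+02] 0.2814477731229894 (np.float64(328.5), np.float64(333.5), 64, 64, 2823)
expected [331.45266548 299.35220015]
[     0      0    640    453 159410] (303.24530029296875, 192.56748962402344) (712.6824951171875, 836.2277221679688) [ 42.6 -12.   53.4]
[293 261  76  33 614] (329.78643798828125, 292.6711730957031) (63.368770599365234, 73.89309692382812) [-9.3  0.9 53.4]
[ 298  299   62   69 3442] (327.9410400390625, 332.0303039550781) (65.61527252197266, 69.96190643310547) [-31.9  -0.1  53.4]
[615 373  25  56 223] (626.7091674804688, 404.1271667480469) (5.2555389404296875, 70.3995361328125) [-77.1 168.8  53.4]
[144 405  27  33 393] (157.86666870117188, 420.617919921875) (14.187044143676758, 39.44255447387695) [-88.  -97.5  53.5]
[487 405  27  33 395] (499.50579833984375, 420.2803649902344) (13.523130416870117, 40.30952453613281) [-87.9  98.2  53.4]
[169 443  39  37 310] (191.62930297851562, 461.29559326171875) (9.529390335083008, 56.78696060180664) [-116.7  -80.9   53.5]
[450 443  39  37 309] (467
[... 1295 characters left out ...]
r#...dddd........dddddd............
314 ..........ddddddd........dddd###rrr#####rrrrrrrrrrrrrrrrrr#.ddddd.......dddddddd..........
319 .........ddddddd........dddddrrrrrrr###rrrrrrrrrrrrrrrrrrrrrrddddd.......dddddddd.........
324 ........dddddddd.......ddddddrrrrrrrrrrrrrrrrrrrrrrrrrrrrrrrrddddd........dddddddd........
329 .......dddddddd........ddddddrrrrrrrrrrrrr#####rrrrrrrrrrrrrrdddddd........dddddddd.......
334 ......dddddddd........dddddddrrrrrrrrrrrrrr####rrrrrrrrrrrrrrdddddd........ddddddddd......
339 ...dddddddddddddddd.##.ddddddrrrrrrrrrrrrrrrrrrrrrrrrrrrrrrrrdddddd.##.ddddddddddddddd....
344 dddddddddddddddddddd.#.dddddd.rrrrrrrrrrrrrrrrrrrr#####rrrrrddddddd.#.dddddddddddddddddddd
```

```bash
python3 - <<'E'
from rig import r
from h import *
st=r.sense();c=r.get_calibration("wrist")
print(tool(onz(c,(330.5,260.5),107),st),tool(onz(c,(292.5,292),107),st),tool(onz(c,(368.5,292),107),st),tool((473.3,323.8,107),st))
E
```

```text
[ 8.2  1.2 53.4] [ -8.9 -18.4  53.4] [-8.9 20.9 53.4] [-13.    1.7  53.4]
```

Request:
carry_out(
  targets=[
    {"dp": [0,1.1,15],"yaw": 0},
    {"dp": [0,1.1,25],"yaw": 0},
    {"dp": [0,1.1,30],"yaw": 0},
    {"dp": [0,1.1,32],"yaw": 0},
    {"dp": [0,1.1,32],"yaw": 0},
  ],
)

```text
clock: 10.82
eef_pos: [460.3, 322.0, 128.2]
tcp_rot: [-3.142, -0.0, -2.958]
contact_force: [0.2, -0.0, 0.1]
opening: 0.279
grasp_force: 29.6
```

Request:
carry_out(
  targets=[
    {"dp": [0,0,1],"yaw": 0},
    {"dp": [0,0,1],"yaw": 0},
  ],
)

```text
clock: 11.08
eef_pos: [460.4, 322.0, 127.5]
tcp_rot: [3.141, 0.0, -2.958]
contact_force: [0.0, -0.1, -0.1]
opening: 0.278
grasp_force: 29.6
```

Request:
carry_out(
  targets=[
    {"dp": [0,0,1],"yaw": 0},
    {"dp": [0,0,1],"yaw": 0},
  ],
)

```text
clock: 11.32
eef_pos: [460.6, 322.1, 126.8]
tcp_rot: [3.141, 0.001, -2.958]
contact_force: [0.3, -0.2, 4.0]
opening: 0.278
grasp_force: 30.0
```

Request:
carry_out(
  targets=[
    {"dp": [0,0,1],"yaw": 0},
    {"dp": [0,0,1],"yaw": 0},
  ],
)

```text
clock: 11.58
eef_pos: [461.1, 322.3, 126.3]
tcp_rot: [3.141, 0.002, -2.958]
contact_force: [-0.5, -1.6, 9.5]
opening: 0.276
grasp_force: 30.5
```

It touches the floor where predicted. I'll ease off the press and open in small steps.

Request:
carry_out(
  targets=[
    {"dp": [0,0,-1],"yaw": 0},
    {"dp": [0,0,-1],"yaw": 0},
  ],
  grip_force=20,
)

```text
clock: 11.82
eef_pos: [460.6, 322.2, 126.7]
tcp_rot: [3.141, 0.001, -2.958]
contact_force: [-0.4, -0.4, 6.3]
opening: 0.278
grasp_force: 30.1
```

Request:
carry_out(
  targets=[
    {"dp": [0,0,0],"yaw": 0},
    {"dp": [0,0,0],"yaw": 0},
    {"dp": [0,0,0],"yaw": 0},
    {"dp": [0,0,0],"yaw": 0},
  ],
  fingers=-0.36,
)

```text
clock: 12.32
eef_pos: [460.2, 321.8, 126.1]
tcp_rot: [-3.141, -0.0, -2.958]
contact_force: [-0.3, 0.6, 0.6]
opening: 0.323
grasp_force: 0.0
```

```bash
python3 ring.py w7|cut -c1-110; python3 - <<'E'
from rig import r
print(r.sense()['contact_force'],r.sense()['grasp_force'])
E
```

```text
12.375 [460.15842953 321.89181453 126.16230085] [-1.79995113e+02 -1.39380144e-02 -1.69499883e+02] 0.3204212613
expected [326.95180233 331.6431603 ]
[     0      0    640    452 146419] (312.6783447265625, 211.8216552734375) (736.4605102539062, 848.4910888671
[294 286  70  31 673] (328.8408203125, 307.0885009765625) (42.0084342956543, 70.74421691894531) [-1.6  0.3 19.
[ 291  311   75   74 3151] (327.5406494140625, 347.53759765625) (72.14106750488281, 75.0079116821289) [-21.1  
[494 406  26  33 374] (506.2027282714844, 421.9820556640625) (13.84496784210205, 38.360939025878906) [-60.3  8
[138 424  15  14 117] (144.97401428222656, 428.229736328125) (10.322071075439453, 20.49298858642578) [-63.6 -8
[452 442  42  38 470] (473.3231201171875, 460.8695373535156) (21.401390075683594, 53.597320556640625) [-82.6  
[164 444  41  36 460] (184.0858917236328, 462.3592224121094) (17.733474731445312, 52.1410026550293) [-83.4 -69
281 ..........................................................................................
286 ........................................######..............................
[... 1066 characters left out ...]
ddddddddddddddd.#.ddddddd...rrrrr#####rrrrrrrrrrrrrrrrrrrr###ddddddd.#.ddddddddddddddddd
351 ddddddddddddddddddddddddddd.##rrrrrrrrrrrrrrrrrrrrrrrrrrrrrr###ddddddddddddddddddddddddddd
356 dddddddddddddddddddddddddd####rrrrrrrrrrrrr####rrrrrrrrrrrrr#...dddddddddddddddddddddddddd
361 dddddddddddddddddddddddddd..##rrrrrrrrrrrrr####rrrrrrrrrrrrr#...dddddddddddddddddddddddddd
366 ddddddddddddddddddddddddd......rrrrrrrrrrrrrrrrrrrrrrrrrrrr#.....ddddddddddddddddddddddddd
371 ddddddddddddddddddddddddd.......rrrrrrrrrrrrrrrrrr#####rrr#......ddddddddddddddddddddddddd
376 dddddddddddddddddddddddd..........#rrrrrrrrrrrrrrrrrrrr#.........ddddddddddddddddddddddddd
[ 0.0762477   0.10701234 -0.82008602] 0.0
```

Request:
carry_out(
  targets=[
    {"dp": [0,0,0],"yaw": 0},
    {"dp": [0,0,0],"yaw": 0},
    {"dp": [0,0,-10],"yaw": 0},
    {"dp": [0,0,-30],"yaw": 0},
    {"dp": [0,0,-70],"yaw": 0},
    {"dp": [-20,0,-110],"yaw": 0},
    {"dp": [-20,0,-110],"yaw": 0},
    {"dp": [-20,0,-110],"yaw": 0},
  ],
  fingers=-0.2,
)

```text
clock: 13.38
eef_pos: [479.5, 325.3, 236.2]
tcp_rot: [-3.142, -0.0, -2.958]
contact_force: [-0.4, -0.4, -0.5]
opening: 0.402
grasp_force: 0.0
```

```bash
python3 - <<'E'
from rig import r
from h import *
w=cv2.cvtColor(r.grab_frame("wrist"),cv2.COLOR_RGB2BGR);cv2.imwrite("pics/w8.png",w)
c=r.get_calibration("wrist");st=r.sense();K,R,t=cal(c);rv=cv2.Rodrigues(R)[0]
pr=lambda p:cv2.projectPoints(np.float64([p]),rv,t,K,None)[0].ravel().round(1)
print(st['eef_pos'],"seat floor",pr((473.3,323.8,103)),"top",pr((473.3,323.8,121)))
h=cv2.cvtColor(w,cv2.COLOR_BGR2HSV);m=cv2.inRange(h,(0,110,60),(8,255,255))|cv2.inRange(h,(172,110,60),(180,255,255))
k,l,s,_=cv2.connectedComponentsWithStats(m);j=1+np.argmax(s[1:,4])
e=cv2.fitEllipse(cv2.convexHull(np.argwhere(l==j)[:,::-1].astype(np.float32)));print(s[j],e,"red@121",onz(c,e[0],121),"@112",onz(c,e[0],112))
x,y,ww,hh=s[j][:4];i=w.astype(int)
for v in range(y-22,y+hh+22,2):print(''.join('r' if a[2]>1.7*a[1] else '#' if a[2]-a[0]>-5 and a[2]>90 else 'd' if a[2]<60 else '.' for a in i[v,x-30:x+ww+30]))
E
```

```text
[479.08660381 325.08896868 235.55552871] seat floor [327.9 229.1] top [327.9 235.4]
[ 311  218   38   40 1065] ((329.0612487792969, 237.85757446289062), (37.19739532470703, 39.33074188232422), 178.1688995361328) red@121 [474.8 324.9 121. ] @112 [477.1 325.3 112. ]
..................................................................................................
..................................................................................................
...........................................#####..................................................
..................................#######################.........................................
...............................##############################.....................................
...........................##########..................#########..................................
.........................########..........................#######................................
.......................########...............................######..............................
......................#######..............
[... 2622 characters left out ...]
.......
..................................................................................................
..................................................................................................
..................................................................................................
..................................................................................................
..................................................................................................
..................................................................................................
..................................................................................................
```

The marker looks inside the ring, about 3 mm from the centre. I'll check flatness with two more oblique views and a cylinder silhouette fit in code.

Request:
carry_out(
  targets=[
    {"dp": [0,60,0],"yaw": 0},
    {"dp": [0,110,0],"yaw": 0},
    {"dp": [0,110,0],"yaw": 0},
    {"dp": [0,110,0],"yaw": 0},
    {"dp": [0,110,0],"yaw": 0},
  ],
)

```text
clock: 14.05
eef_pos: [459.8, 432.4, 235.8]
tcp_rot: [-3.141, -0.001, -2.959]
contact_force: [-0.0, -0.9, -0.1]
opening: 0.403
grasp_force: 0.0
```

```bash
cat > v.py <<'E'
from rig import r
import cv2,pickle,sys
w=cv2.cvtColor(r.grab_frame("wrist"),cv2.COLOR_RGB2BGR);pickle.dump((w,r.get_calibration("wrist")),open(sys.argv[1],"wb"))
E
python3 v.py a.pkl
```

Request:
carry_out(
  targets=[
    {"dp": [-60,-50,0],"yaw": 0},
    {"dp": [-85,-110,0],"yaw": 0},
    {"dp": [-85,-110,0],"yaw": 0},
    {"dp": [-85,-110,0],"yaw": 0},
    {"dp": [-85,-110,0],"yaw": 0},
  ],
)

```text
clock: 14.72
eef_pos: [562.7, 341.7, 236.3]
tcp_rot: [3.141, -0.0, -2.958]
contact_force: [-0.2, -0.4, -0.2]
opening: 0.4
grasp_force: 0.0
```

```bash
python3 v.py b.pkl; cat > fit.py <<'E'
from h import *
import pickle
from scipy.optimize import minimize
V=[pickle.load(open(f,"rb")) for f in("a.pkl","b.pkl")]
M=[]
for w,c in V:
    h=cv2.cvtColor(w,cv2.COLOR_BGR2HSV);m=cv2.inRange(h,(0,100,30),(10,255,255))|cv2.inRange(h,(170,100,30),(180,255,255))
    K,R,t=cal(c);p=cv2.projectPoints(np.float64([[473,324,112]]),cv2.Rodrigues(R)[0],t,K,None)[0].ravel()
    g=np.zeros_like(m);cv2.circle(g,(int(p[0]),int(p[1])),45,255,-1);m&=g
    m=cv2.morphologyEx(m,cv2.MORPH_CLOSE,np.ones((9,9)));M.append(m>0);print(p,m.sum()/255,cv2.boundingRect(m))
a=np.linspace(0,2*np.pi,60);base=np.vstack([np.c_[13*np.cos(a),13*np.sin(a),0*a+z] for z in(0,18)])
def cost(v,tilt=None):
    x,y,z,tx,ty=(*v[:3],*(v[3:] if tilt is None else tilt))
    P=base@cv2.Rodrigues(np.float64([tx,ty,0]))[0].T+[x,y,z];s=0
    for (w,c),m in zip(V,M):
        K,R,t=cal(c);q=cv2.projectPoints(P,cv2.Rodrigues(R)[0],t,K,None)[0]
        g=np.zeros(m.shape,np.uint8);cv2.fillConvexPoly(g,np.round(cv2.convexHull(q.astype(np.float32))*16).astype(np.int32),255,cv2.LINE_AA,4)
        s+=np.abs(g/255.-m).sum()
    return s
o=dict(method="Nelder-Mead",options=dict(initial_simplex=None,maxiter=600))
best=minimize(cost,[473,324,103,0,0],method="Nelder-Mead",options=dict(initial_simplex=np.float64([473,324,103,0,0])+np.vstack([np.zeros(5),np.diag([4,4,3,.2,.2])]),maxiter=800))
flat=minimize(lambda v:cost(v,(0,0)),[473,324,103],method="Nelder-Mead",options=dict(initial_simplex=np.float64([473,324,103])+np.vstack([np.zeros(3),np.diag([4,4,3])])))
print(best.x.round(2),best.fun,flat.x.round(2),flat.fun,cost(flat.x,(.2,0)),cost(flat.x,(0,.2)),cost(flat.x,(-.2,0)),cost(flat.x,(0,-.2)))
E
python3 fit.py
```

```text
[167.97920329 230.5121136 ] 1364.0 (147, 218, 45, 40)
[325.89528317  98.42220319] 1424.0 (307, 84, 42, 43)
[ 4.7742e+02  3.2456e+02  9.9140e+01 -6.0000e-02  2.0000e-02] 420.0509803921569 [477.66 325.49  99.31] 439.58431372549023 800.2 874.2470588235294 870.9843137254902 822.364705882353
```

```bash
cat >> fit.py <<'E'
C=[]
for (w,c),m in zip(V,M):
    i=w.astype(int);g=((i[...,2]-i[...,0]>-5)&(i[...,2]>90)&~cv2.dilate(m.astype(np.uint8),np.ones((7,7))).astype(bool)).astype(np.uint8)
    K,R,t=cal(c);p=cv2.projectPoints(np.float64([[473,324,107]]),cv2.Rodrigues(R)[0],t,K,None)[0].ravel()
    k=np.zeros_like(g);cv2.circle(k,(int(p[0]),int(p[1])),38,1,-1);g&=k
    q=np.argwhere(g)[:,::-1].astype(np.float32)
    # outermost points per angle bin
    d=q-p;an=np.degrees(np.arctan2(d[:,1],d[:,0]))//10;rr=np.hypot(*d.T)
    o=np.array([q[an==k][np.argmax(rr[an==k])] for k in np.unique(an)])
    e=cv2.fitEllipseAMS(o);print(p,e,len(o));C.append(e[0])
print("ring",tri(V[0][1],C[0],V[1][1],C[1]))
E
python3 fit.py
```

```text
[167.97920329 230.5121136 ] 1364.0 (147, 218, 45, 40)
[325.89528317  98.42220319] 1424.0 (307, 84, 42, 43)
[ 4.7742e+02  3.2456e+02  9.9140e+01 -6.0000e-02  2.0000e-02] 420.0509803921569 [477.66 325.49  99.31] 439.58431372549023 800.2 874.2470588235294 870.9843137254902 822.364705882353
[170.83390258 228.82364883] ((170.530517578125, 228.1194610595703), (54.930328369140625, 60.91805648803711), 120.52967834472656) 26
[325.93512204  99.14210698] ((324.5013732910156, 98.79630279541016), (63.31818389892578, 67.05011749267578), 177.31541442871094) 36
ring (array([472.9, 323.1, 105.5]), array([0.2, 0.2]))
```

The tilt fit is about 0.06 and level is plausible. The marker leans toward the uphill wall, about 4.5 mm off centre, so I'll regrip it upright and slide it about 3 mm for margin.

Request:
carry_out(
  targets=[
    {"dp": [45,-1.3,0],"yaw": 0},
    {"dp": [87,-1.3,20],"yaw": 0},
    {"dp": [87,-1.3,60],"yaw": 0},
    {"dp": [87,-1.3,90],"yaw": 0},
    {"dp": [87,-1.3,108],"yaw": 0},
    {"dp": [87,-1.3,114],"yaw": 0},
    {"dp": [87,-1.3,114],"yaw": 0},
    {"dp": [87,-1.3,114],"yaw": 0},
  ],
)

```text
clock: 15.78
eef_pos: [478.8, 324.4, 123.3]
tcp_rot: [3.141, 0.001, -2.958]
contact_force: [-0.2, 0.1, 0.3]
opening: 0.401
grasp_force: 0.0
```

Request:
carry_out(
  targets=[
    {"dp": [0,0,0],"yaw": 0},
    {"dp": [0,0,0],"yaw": 0},
    {"dp": [0,0,0],"yaw": 0},
    {"dp": [0,0,0],"yaw": 0},
  ],
  fingers=-1,
  grip_force=20,
)

```text
clock: 16.27
eef_pos: [478.8, 324.3, 123.3]
tcp_rot: [3.141, 0.002, -2.958]
contact_force: [-1.5, 0.4, 6.7]
opening: 0.285
grasp_force: 19.6
```

```bash
python3 ring.py w9|cut -c1-110
```

```text
16.325 [478.78076156 324.2731248  123.2934675 ] [ 1.79958508e+02  8.78667076e-02 -1.69509478e+02] 0.2898301726
expected [329.31549123 294.21256099]
[     0      0    640    452 117585] (311.9104309082031, 211.4575958251953) (744.8681030273438, 817.3739013671
[ 279  245   98   49 1091] (327.5832824707031, 292.2062683105469) (93.83228302001953, 96.80241394042969) [ 6.5
[ 298  287   62   61 3083] (328.5088195800781, 317.039306640625) (61.3966178894043, 64.38208770751953) [-4.9  
[143 405  27  33 384] (156.9674835205078, 420.728271484375) (13.932757377624512, 39.50528335571289) [-57.  -78
[488 405  27  33 391] (500.4635314941406, 420.6685485839844) (14.028899192810059, 39.72037887573242) [-57.3  7
[168 442  40  38 335] (191.26905822753906, 460.567138671875) (10.766329765319824, 54.670291900634766) [-79.6 -
[450 443  40  37 333] (465.1875305175781, 460.0821838378906) (8.907410621643066, 59.16899871826172) [-79.6  65
244 ..........................................................................................
249 ..................................####################......................
[... 1024 characters left out ...]
rrrrrrddd..........................
309 ...........ddddddd.......dddrrrrrrrr##rrrrrrrrrrrrrrrrrrrrrrrdddd.......dddddd............
314 .........dddddddd.......ddddrrrrrrrrrrrrrrrrrrrrrrrrrrrrrrrrrddddd.......ddddddd..........
319 ........dddddddd........ddddrrrrrrrrrrrrrr#####rrrrrrrrrrrrrrddddd........ddddddd.........
324 ........ddddddd........ddddddrrrrrrrrrrrrrrrrrrrrrrrrrrrrrrrrdddddd.......dddddddd........
329 ......dddddddd........ddddddd.#rrrrrrrrrrrrrrrrrrrr###rrrrr#ddddddd........dddddddd.......
334 .....ddddddddd........ddddddd..#rrrrrrrrrrrrrrrrrr#####rrr...ddddddd........dddddddd......
339 ...ddddddddddddddd.###ddddddd....##rrrrrrrrrrrrrrrrrrrr#.....ddddddd##.dddddddddddddddd...
```

```bash
python3 - <<'E'
from rig import r
from h import *
st=r.sense();c=r.get_calibration("wrist")
print(tool(onz(c,(328,245),106.5),st)-[20.5,0,0],tool(onz(c,(328.5,319),121),st),tool(onz(c,(279,292),106.5),st),tool(onz(c,(377,292),106.5),st),tool((473,323.4,106),st))
E
```

```text
[ 6.2 -0.  16.8] [1.2 0.1 2.3] [  6.3 -20.5  16.8] [ 6.3 20.4 16.8] [ 5.9  0.2 17.3]
```

Request:
carry_out(
  targets=[
    {"dp": [1.5,0,0],"yaw": 0},
    {"dp": [3,0,0],"yaw": 0},
    {"dp": [4.5,0,0],"yaw": 0},
    {"dp": [4.5,0,0],"yaw": 0},
    {"dp": [4.5,0,0],"yaw": 0},
  ],
)

```text
clock: 16.95
eef_pos: [475.1, 323.8, 123.3]
tcp_rot: [3.14, 0.003, -2.958]
contact_force: [3.1, 0.6, 6.2]
opening: 0.286
grasp_force: 19.6
```

Request:
carry_out(
  targets=[
    {"dp": [0,0,0],"yaw": 0},
    {"dp": [0,0,0],"yaw": 0},
    {"dp": [0,0,0],"yaw": 0},
    {"dp": [0,0,0],"yaw": 0},
    {"dp": [0,0,-15],"yaw": 0},
    {"dp": [0,0,-50],"yaw": 0},
    {"dp": [0,60,-113],"yaw": 0},
    {"dp": [0,110,-113],"yaw": 0},
    {"dp": [0,110,-113],"yaw": 0},
    {"dp": [0,110,-113],"yaw": 0},
    {"dp": [0,110,-113],"yaw": 0},
  ],
  fingers=-0.2,
)

```text
clock: 18.32
eef_pos: [453.6, 429.8, 234.7]
tcp_rot: [-3.14, -0.001, -2.959]
contact_force: [-0.0, 0.7, -0.2]
opening: 0.402
grasp_force: 0.0
```

```bash
python3 v.py a.pkl
```

Request:
carry_out(
  targets=[
    {"dp": [-60,-50,0],"yaw": 0},
    {"dp": [-85,-110,0],"yaw": 0},
    {"dp": [-85,-110,0],"yaw": 0},
    {"dp": [-85,-110,0],"yaw": 0},
    {"dp": [-85,-110,0],"yaw": 0},
  ],
)

```text
clock: 19.0
eef_pos: [556.5, 339.1, 235.1]
tcp_rot: [3.141, -0.001, -2.958]
contact_force: [-0.6, 0.2, 0.2]
opening: 0.402
grasp_force: 0.0
```

```bash
python3 v.py b.pkl; python3 fit.py
```

```text
[170.75347284 240.54899704] 1367.0 (147, 223, 46, 40)
[328.12467196 109.43340885] 1403.0 (308, 88, 41, 44)
[ 4.7385e+02  3.2241e+02  9.8820e+01 -6.0000e-02  1.0000e-02] 437.6392156862745 [474.12 323.54  99.29] 455.18039215686275 823.5529411764705 867.5254901960784 858.7137254901961 832.8745098039215
[173.55679177 238.69015623] ((173.0834197998047, 237.79705810546875), (54.53391647338867, 60.56266784667969), 121.97956085205078) 28
[328.12205539 109.94003712] ((326.7991027832031, 109.68220520019531), (62.90911102294922, 66.56520080566406), 1.1836084127426147) 36
ring (array([472.9, 323.1, 105.5]), array([0., 0.]))
```

The marker is now about 1 mm from centre and flat. I'll make a last check of the drum and the other markers against the first side picture, then hand in.

```bash
python3 - <<'E'
from rig import r
from h import *
s=cv2.cvtColor(r.grab_frame("side"),cv2.COLOR_RGB2BGR);o=cv2.imread("pics/side0.png")
print("window bgr",s[203:207,463:467].mean((0,1)))
for n,p in dict(orange=(370,238),green=(363,248),brown=(356,258),black=(341,281),blue=(333,293),red=(349,269)).items():
    print(n,*[i[p[1]-3:p[1]+4,p[0]-4:p[0]+5].mean((0,1)).round() for i in(o,s)])
print(r.sense()['clock'],r.sign_off())
E
```

```text
window bgr [ 63.125   66.875  135.9375]
orange [ 32. 101. 178.] [ 35. 108. 187.]
green [ 68. 125.  52.] [ 72. 131.  55.]
brown [34. 51. 78.] [23. 36. 55.]
black [52. 56. 59.] [37. 40. 42.]
blue [136.  71.  29.] [98. 50. 20.]
red [ 32.  39. 161.] [107. 114. 123.]
the job is handed in; nothing more can be done
19.1 None
```

I handed the job in at 19.1 s. Red shows in the drum window with the button up, and the red marker lies flat, dots up, about 1 mm from the centre of the prep tub's seat; the other markers stayed in their pockets, but the judge's verdict did not come back.

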